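Lay out a filter seal test on the bench

ROBOT

A 6-joint arm with a two-finger parallel gripper is mounted at the origin on the work surface. World frame = base frame: x ahead of the robot, y to its left, z up, the work surface at z = 0. Lengths are in mm, angles in rad, forces in N, time in s.
With the tool pointing down it reaches from about 325 to 750 mm from the base axis. Payload 7.6 kg.
Tool frame: the origin (TCP) lies at the very end of the fingers, on their centre line; the grasp point (between the pads) lies 19 mm behind it; z points along the fingers, y is the line along which they close (so a half turn about z gives the same grasp; the last joint's range is limited). The gripper opens to 85 mm and grips with 20 to 120 N. Pads are 22 mm wide; open, the fingers measure 114 mm over their backs; the gripper's body (76 mm by 85 mm) begins 54 mm behind the grasp point. The pads swing forward as they close: fully open they stand 13 mm farther back than shut.
Start: joints at [-0.07, 0.052, 1.401, -0, 1.689, -0.07], TCP at [525.02, 0.022, 231.323] pointing down, gripper open.
Joint ranges: [-2.9, 2.9], [-0.91, 2.17], [0.12, 2.37], [-1.06, 4.2], [0.26, 2.73], [-2.93, 2.93]. Speed limits (rad/s): [2.57, 2.57, 3.01, 3.14, 3.14, 3.14].

INTERFACE

Orientations are given as a rotation vector (axis times angle).
In Python, from rig import * gives the robot as it stands.
- The arm moves only by the tool arm_command, never from a script. Its argument "moves" is a list of rows, each a list of 3 entries, a list of its own where there are three numbers: the turn, a rotation vector about the tool's x, y, z in rad, then the shift along the tool's x, y, z in cm, then the opening, from 0 (shut) to 1 (fully open). A call has 1 to 8 rows; each row shifts and turns the commanded pose from where the row before left it, along the tool's axes as they then stand; what a row does not reach is not made up. A row lasts 1/10 s, in which the tool goes at most 50 mm and 8.59 degrees, less where a joint would pass 70% of its speed; a pose out of reach is approached as far as the arm can. A call with a gripper value outside its range is refused whole. The fingers move at their own pace and stop on an object; "newtons" is the grip in N (left out, the last holds). Time passes only in rows, so rows that do not move let the fingers close. It gives the time, the measured TCP pose, the force, the opening and the grip force at its end, in the units of the state.
- get_state(): the state, without advancing time (a new reading comes with each control period).
- grab_frame(name): name is "scene" or "side" or "wrist"; returns a dict with "pixels" (420x560x3 uint8, red, green, blue), "depth" (420x560 float32, mm along the optical axis (not along the pixel's ray), 0 where there is no reading), "intrinsics" (3x3 intrinsics, pixels), "rvec" (rotation vector, rad) and "tvec" (3), from world to camera coordinates, as OpenCV has them. Camera axes: x right, y down, z forward; pixel columns grow to the right and rows downward; lengths in mm; the calibration is good to about 2 mm. A picture is of the moment at which its call begins.
- sign_off(): hands the job in; it is judged then, once.
The state is a dict: "clock": time; "q": joint angles; "qvel": joint speeds; "joint_torque": joint torques, N m; "position": TCP position; "eef_rot": TCP orientation; "wrist_force": force on the tool from outside, world axes, zero at the start; "wrist_torque": the same for the moment, N m; "gripper_width": finger opening in mm; "grasp_force": force on a finger pad.
Only numpy, scipy, OpenCV 4.12 (cv2) and the standard library are available. Lean on these libraries where they do the work, as an engineer would, in place of code of your own. Each camera call takes 0.05 s, during which the arm holds its last target. There are 200 camera calls.

TASK

Set up the filter test: stand the filter canister upright in the middle of the marked circle on the square plate, lay the seal ring flat on the canister around its neck, and set the steel weight upright and centred on the ring. Also stand the two brass fittings upright on the bench in line with the green meter's nozzle: the short one in front of the nozzle with 3 cm clear, and the tall one beyond it with another 3 cm clear, so that the short one is between nozzle and tall one. Leave the jar, the mouse and the screwdriver where they are, and let go of everything.

Things in the scene. Friction and masses are not known exactly. Their poses are not given: they have to be found in the camera images.
- meter: Green flow meter box, fixed to the bench at the left or right, turned up to 0.25 rad. 100 (x) x 110 (y) x 55 mm high (knobs on top to 61). Origin: centre of its underside, z up. A steel nozzle 16 mm across, axis 22 mm above the bench, sticks 25 mm out of the middle of its -x face along its own -x axis, roughly towards the robot; the tip is at (-75, 0, 22) mm in its frame.
- test_plate: Square aluminium plate 90 x 90 x 6 mm, fixed to the bench, flat, at the other side from the meter, with a thin dark circle of 72 mm marked at its centre. Origin: centre of its underside; its top face is 6 mm above the origin.
- canister: Grey filter canister, loose, standing: a cylinder 64 mm across and 40 mm high, with a neck 22 mm across that rises 8 mm more from the middle of its flat top (48 mm overall). 0.11 to 0.21 kg. Origin: centre of the underside, z up; round about its axis.
- seal_ring: White plastic seal ring, loose, lying flat: 50 mm outside, 32 mm inside, 12 mm high. It goes around the canister's neck (22 mm) and rests on the canister's flat top. Origin: centre of the underside, z up; round about its axis.
- weight: Steel test weight, loose, standing: a cylinder 48 mm across and 32 mm high, then a thin stem and a knob 20 mm across on top, 52 mm overall. 0.32 to 0.5 kg. Origin: centre of the underside, z up; round about its axis.
- fitting_short: Short brass fitting, loose, standing: round foot 34 mm across and 14 mm high, above it a straight stem 20 mm across; 46 mm high overall. Origin: centre of the underside, z up; round about its axis.
- fitting_tall: Tall brass fitting, loose, standing: same foot (34 mm across, 14 mm high) and stem (20 mm across), 78 mm high overall. Origin: centre of the underside, z up; round about its axis.
- jar: Bystander: white jar with a yellow cap, 56 mm across, 58 mm high, standing in one of the six places (two rows of three along x, left and right, about 11 cm apart) that it shares with the five loose things. Not to be disturbed. Origin: centre of the underside, z up; round about its axis.
- mouse: Bystander: grey computer mouse, 100 x 58 x 32 mm, lying between the robot and the work. Not to be disturbed. Origin: centre of its underside; x along its length.
- screwdriver: Bystander: screwdriver with a red handle lying flat, under 40 mm high, across the far edge of the work, beyond meter and plate. Not to be disturbed. x along its length, handle to -x.
Things that resemble listed ones, but are neither listed nor needed, are in the scene too. What is shaped like the fitting_tall but pink or turquoise is not meant.

How it is judged (in metres and radians):
At the end, for the whole second after the job is handed in: Upright, at rest, released (tilt < 0.1 rad): canister within 10 mm of plate centre, ring on its top within 8 mm of its axis, weight on ring within 10 mm; fittings on the bench within 12 mm of the nozzle line, gaps nozzle to short and short to tall 15 to 45 mm; bystanders moved < 15 mm (horizontal distance between canister and test_plate below 0.01 m and z of canister in the frame of test_plate between 0.003 and 0.009 m and horizontal distance between seal_ring and canister below 0.008 m and z of seal_ring in the frame of canister between 0.037 and 0.043 m and horizontal distance between weight and seal_ring below 0.01 m and z of weight in the frame of seal_ring between 0.009 and 0.015 m and x of fitting_short in the frame of meter between -0.137 and -0.107 m and y of fitting_short in the frame of meter between -0.012 and 0.012 m and y of fitting_tall in the frame of meter between -0.012 and 0.012 m and x of fitting_tall in the frame of meter below -0.15 m and horizontal distance between fitting_tall and fitting_short between 0.049 and 0.079 m and height (world z) of fitting_short between -0.003 and 0.004 m and height (world z) of fitting_tall between -0.003 and 0.004 m and angle between each of canister, seal_ring, weight, fitting_short, fitting_tall's own z axis and vertical below 0.1 rad and linear speed of each of canister, seal_ring, weight, fitting_short, fitting_tall below 0.02 m/s); the robot touches nothing.
It fails at once if the jar is disturbed (moved more than 15 mm) (distance of jar from where it was at the start of the episode above 0.015 m).
It fails at once if the mouse is disturbed (moved more than 15 mm) (distance of mouse from where it was at the start of the episode above 0.015 m).
It fails at once if the screwdriver is disturbed (moved more than 15 mm) (distance of screwdriver from where it was at the start of the episode above 0.015 m).
It also fails if it takes over 104 s, if anything falls off the work surface, if the arm or the gripper's body presses on something with over 40 N, if the wrist force passes 120 N, or if a joint passes its speed limit or range.

## Working session

There is one attempt and no reset: what is moved stays moved. The work goes in short steps, Python scripts to look and compute and a tool call to move; the robot and the scene stay as the last step left them, time stands still between calls to the robot, and variables do not carry over. Pictures are saved under pics/ and viewed, at most 14 in all, crops included, and the job is handed in when it is done.

Besides the shell and the picture viewer there is one more tool, called after ">>>" in YAML: its name, and indented under it one key for each argument. arm_command: Moves the arm, as the interface text tells. Its arguments: {"type":"object","properties":{"moves":{"type":"array","items":{"type":"array"}},"newtons":{"type":"number"}},"required":["moves"]}

```bash
mkdir -p pics; ls; python3 - <<'E'
from rig import *
import cv2,numpy as np
for n in ("scene","side"):
    f=grab_frame(n); np.savez(f"{n}0.npz",**f)
    cv2.imwrite(f"pics/{n}0.png",cv2.resize(f["pixels"][:,:,::-1],(800,600),interpolation=cv2.INTER_CUBIC))
    print(n,f["intrinsics"].tolist(),f["rvec"],f["tvec"])
s=get_state();print(s)
E
```

```text
pics
scene [[386.9882621524514, 0.0, 273.1159414067431], [0.0, 386.9882621524514, 210.6243040706665], [0.0, 0.0, 1.0]] [ 1.8175913   1.98780227 -0.60705058] [  68.21604282 -466.89398061 1206.11424576]
side [[510.64775948316344, 0.0, 279.53262733140866], [0.0, 510.64775948316344, 208.24442096766245], [0.0, 0.0, 1.0]] [ 2.40354361 -0.17690544  0.04096243] [-587.10773871   91.42101017 1138.17840895]
{'clock': 0.1, 'q': array([-7.02895611e-02,  5.27683894e-02,  1.40158843e+00, -8.81165720e-06,
        1.68857864e+00, -7.02752677e-02]), 'qvel': array([ 0.00039433, -0.00084475, -0.00304144, -0.00010516,  0.00028065,
       -0.00198745]), 'joint_torque': array([ 2.37367596e-03, -3.82580674e+01, -3.60984743e+01, -5.21182415e-05,
        4.78979055e-03, -6.69374316e-06]), 'position': array([5.24748585e+02, 4.36717277e-02, 2.30577010e+02]), 'eef_rot': array([-2.22074543e+00, -2.22071140e+00,  1.39299341e-03]), 'wrist_force': array([-0.04536049,  0.27547661, -0.00211304]), 'wrist_torque': array([-0.01911166,  0.03907387, -0.03026432]), 'grasp_force': 0.0, 'gripper_width': 85.46974688039278}
```

View pics/scene0.png

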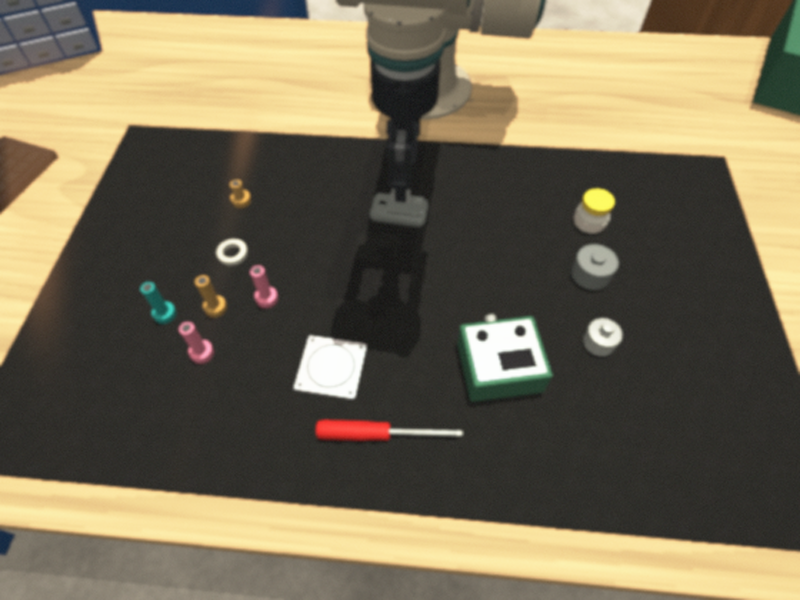

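View pics/side0.png

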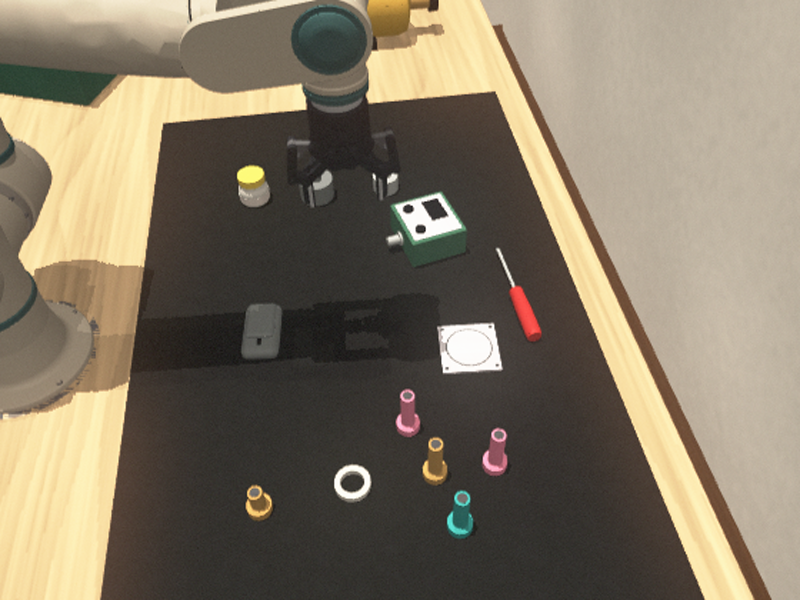

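The scene view, in 800x600 pixels, shows the short fitting at (237,190), ring (232,251), tall brass fitting (210,295), plate centre (331,366), canister (596,266), weight (604,335), meter (505,357) and jar (595,210). The side view shows the same things, with the mouse at (262,330). Pink and turquoise decoys stand around the tall brass fitting.

```bash
cat > h.py <<'E'
import numpy as np,cv2
def cam(f):
    R=cv2.Rodrigues(np.array(f["rvec"],float))[0];return np.array(f["intrinsics"]),R,np.array(f["tvec"],float).reshape(3,1)
def tri(fa,pa,fb,pb):
    P=[]
    for f in(fa,fb):
        K,R,t=cam(f);P.append(K@np.hstack([R,t]))
    X=cv2.triangulatePoints(P[0],P[1],np.array(pa,float).reshape(2,1),np.array(pb,float).reshape(2,1))
    X=(X[:3]/X[3]).ravel()
    e=[ (lambda q:np.hypot(*(q[:2]/q[2]-p)))(Q@np.r_[X,1]) for Q,p in zip(P,(np.array(pa),np.array(pb)))]
    return X,np.round(e,1)
def cloud(f):
    K,R,t=cam(f);d=f["depth"];v,u=np.mgrid[:d.shape[0],:d.shape[1]]
    c=np.stack([(u-K[0,2])*d/K[0,0],(v-K[1,2])*d/K[1,1],d],-1).reshape(-1,3)
    w=((c-t.T)@R).reshape(d.shape+(3,));w[d==0]=np.nan;return w
def circ(p): # algebraic circle fit
    A=np.c_[2*p,np.ones(len(p))];s=np.linalg.lstsq(A,(p**2).sum(1),rcond=None)[0]
    return s[:2],np.sqrt(s[2]+s[0]**2+s[1]**2)
E
python3 - <<'E'
from h import *
np.set_printoptions(precision=1,suppress=True)
a=dict(np.load("scene0.npz"));b=dict(np.load("side0.npz"))
L=dict(short=((236,184),(254,491)),tall=((203,281),(435,442)),ring=((232,249),(353,482)),can=((598,257),(318,179)),weight=((606,326),(388,176)),plate=((331,366),(469,348)),jar=((598,200),(251,174)),m1=((460,325),(391,204)),m2=((536,318),(391+0,204)),noz=((491,318),(391,241)))
L=dict(L);L.pop("m2")
L.update(mA=((460,325),(414,247)),mB=((536,318),(391,204)),mC=((550,374),(442,193)),mD=((470,390),(466,230)));L.pop("m1")
L.update(pinkA=((257,271),(408,395)),pinkB=((186,328),(499,436)),turq=((148,288),(462,497)))
W=[cloud(a),cloud(b)]
for k,(p,q) in L.items():
    p=np.array(p)*.7;q=np.array(q)*.7
    X,e=tri(a,p,b,q);print(k,X,e,*[w[int(v[1]),int(v[0])] for w,v in zip(W,(p,q))])
E
```

```text
short [ 364.5 -309.8   44.9] [0.7 0.5] [ 366.  -310.4   47.4] [ 362.4 -307.9   45.9]
tall [ 600.1 -293.3   77.8] [0.7 0.5] [ 600.  -294.4   78.1] [ 598.6 -292.4   79. ]
ring [ 488.4 -296.5   11. ] [0.8 0.6] [ 476.6 -302.3   -0.7] [ 488.9 -289.9   -1.1]
can [483.5 309.1  43.7] [2.1 1. ] [481.4 308.6  50.6] [483.7 299.6  49.6]
weight [612.2 306.4  37.6] [3.7 1.7] [612.5 306.3  51.5] [581.3  -6.5 284.7]
plate [688.7 -93.7   3.1] [0.1 0. ] [689.8 -94.9   5.7] [687.3 -95.9   8.3]
jar [365.  321.2  58. ] [0.4 0.2] [364.2 319.9  55.9] [363.  324.4  59. ]
noz [598.  142.2  23.7] [0.9 0.5] [599.6 140.7  31.6] [596.6 136.6  30.5]
mA [630.9  93.   51.1] [0.8 0.4] [598.5  97.8   2.4] [630.4  97.3  49.2]
mB [607.9 205.5  51.4] [0.1 0. ] [574.5 217.1   1.6] [612.9 266.9   1.1]
mC [700.7 218.6  53.6] [0.8 0.4] [698.3 219.4  55.2] [699.7 215.1  56.2]
mD [726.7 113.8  52.5] [3.3 1.5] [716.2 113.5  17. ] [724.3 119.   51.1]
pinkA [ 576.1 -216.6   78.2] [0.2 0.2] [ 574.8 -219.2   78. ] [ 575.  -215.    78.1]
pinkB [ 682.7 -295.7   76.4] [0.2 0.1] [ 683.7 -294.9   80. ] [ 681.1 -297.7   80.8]
turq [ 619.4 -372.4   77. ] [0.6 0.4] [ 619.9 -374.    78.1] [ 618.2 -371.1   78.9]
```

```bash
python3 - <<'E'
from h import *
np.set_printoptions(precision=1,suppress=True)
a=dict(np.load("scene0.npz"));b=dict(np.load("side0.npz"))
for n,f in(("scene",a),("side",b)):
    w=cloud(f).reshape(-1,3);w=w[np.isfinite(w[:,2])]
    def sel(x,y,r,z0,z1): 
        m=(np.hypot(w[:,0]-x,w[:,1]-y)<r)&(w[:,2]>z0)&(w[:,2]<z1);return w[m]
    for k,x,y,r,z0,z1 in(("short",364,-309,20,41,52),("tall",600,-293,20,73,84),("ring",488,-296,35,8,16),("canflat",482,308,40,36,44),("canneck",482,308,25,46,53),("wknob",612,306,20,47,56),("wflat",612,306,35,29,36),("plate",689,-94,75,4,9),("meter",667,157,90,51,58),("mouse",400,0,100,5,45),("screw",760,0,150,10,45)):
        p=sel(x,y,r,z0,z1)
        if len(p)<4: print(n,k,len(p));continue
        q=p[:,:2].astype(np.float32);R=cv2.minAreaRect(q);C=cv2.minEnclosingCircle(q)
        print(n,k,len(p),"mean",p.mean(0),"circ",np.array(C[0]),round(C[1],1),"rect",np.array(R[0]),np.array(R[1]),round(R[2],1))
E
```

```text
scene short 42 mean [ 366.9 -310.2   46. ] circ [ 365.6 -310.7] 10.2 rect [ 365.  -309.9] [18.  17.9] 79.5
scene tall 64 mean [ 601.3 -295.    77.8] circ [ 600.6 -295.4] 10.3 rect [ 600.5 -295.6] [18.8 18.9] 53.2
scene ring 172 mean [ 490.8 -295.3   11.8] circ [ 488.5 -296. ] 26.1 rect [ 489.3 -295.2] [49.1 48.9] 57.9
scene canflat 438 mean [483.4 311.2  40.6] circ [481.4 312.8] 33.1 rect [480.1 311.9] [62.6 63.6] 84.2
scene canneck 63 mean [481.5 312.1  48.4] circ [481.1 312.7] 11.9 rect [480.6 312.7] [19.5 23.1] 50.6
scene wknob 73 mean [612.1 311.1  50.6] circ [611.1 310.9] 10.7 rect [611.8 311.3] [18.4 20.8] 50.1
scene wflat 269 mean [615.6 308.8  33.1] circ [611.5 311.4] 24.5 rect [611.6 311.1] [46.4 46.3] 49.6
scene plate 1500 mean [690.8 -93.5   6.6] circ [694.4 -94.9] 69.4 rect [693.9 -94.2] [118.7 137. ] 4.9
scene meter 1993 mean [671.  156.9  55.9] circ [667.5 158.8] 72.4 rect [666.4 157.8] [102.1 110.5] 13.6
scene mouse 712 mean [385.4 -15.7  24.3] circ [386.    0.5] 74.5 rect [390.8  -1.7] [135.7  82.3] 81.6
scene screw 1061 mean [771.    4.   22.4] circ [732.1  15. ] 130
[... 375 characters left out ...]
ean [492.2 300.6  39.7] circ [481.3 309. ] 32.8 rect [487.4 301.1] [63.2 37.2] 37.5
side canneck 4 mean [485.1 301.4  48.8] circ [485.2 302.1] 4.2 rect [485.5 301.1] [8.4 2. ] 16.4
side wknob 0
side wflat 43 mean [613.6 301.   32.4] circ [609.6 308.1] 23.6 rect [608.8 302.3] [23.8 45.7] 81.7
side plate 1175 mean [686.3 -95.4   6.4] circ [690.3 -90.7] 73.1 rect [686.7 -92.4] [136.  130.8] 8.7
side meter 1045 mean [664.6 151.8  55.4] circ [663.7 155.7] 71.5 rect [664.9 156.2] [100.6 115.8] 12.8
side mouse 987 mean [374.6 -27.4  24.9] circ [401.2   1. ] 98.3 rect [411.5   2.2] [159.6 182.8] 9.7
side screw 820 mean [744.6  16.5  23.1] circ [717.8 -11.7] 131.7 rect [722.6 -11.8] [150.4 262.5] 2.7
```

>>> arm_command:
  moves:
    - [[0,0,0],[3.9,-0.55,1.25],1]
    - [[0,0,0],[3.9,-0.55,1.25],1]
    - [[0,0,0],[3.9,-0.55,1.25],1]
    - [[0,0,0],[3.9,-0.55,1.25],1]
    - [[0,0,0],[3.9,-0.55,1.25],1]
    - [[0,0,0],[3.9,-0.55,1.25],1]
    - [[0,0,0],[3.9,-0.55,1.25],1]
    - [[0,0,0],[3.9,-0.55,1.25],1]
  newtons: 40

```text
clock: 0.9
position: [480.3, 313.5, 130.4]
eef_rot: [-2.221, -2.221, 0.001]
wrist_force: [0.5, 0.2, 0.0]
gripper_width: 85.4
grasp_force: 0.0
```

>>> arm_command:
  moves:
    - [[0,0,0],[0,0,0],1]
    - [[0,0,0],[0,0,0],1]

```text
clock: 1.1
position: [480.5, 312.3, 130.4]
eef_rot: [-2.22, -2.223, 0.003]
wrist_force: [-0.2, -0.8, -0.3]
gripper_width: 85.1
grasp_force: 0.0
```

```bash
python3 - <<'E'
from rig import *
from h import *
f=grab_frame("wrist");np.savez("w1.npz",**f)
a=cv2.resize(f["pixels"][:,:,::-1],(560,420))
g=grab_frame("side");np.savez("side1.npz",**g)
cv2.imwrite("pics/w1.png",a)
np.set_printoptions(precision=1,suppress=True)
s=get_state();print(s["position"],s["eef_rot"])
for n,q in(("wrist",f),("side",g)):
    w=cloud(q).reshape(-1,3)
    for k,x,y,r,z0,z1 in(("canflat",482,311,45,36,44),("canneck",482,311,25,46,53),("wflat",612,311,35,29,36)):
        p=w[(np.hypot(w[:,0]-x,w[:,1]-y)<r)&(w[:,2]>z0)&(w[:,2]<z1)][:,:2].astype(np.float32)
        if len(p)>4: print(n,k,len(p),cv2.minEnclosingCircle(p))
w=cloud(g).reshape(-1,3)
p=w[(abs(w[:,0]-400)<90)&(abs(w[:,1])<90)&(w[:,2]>6)&(w[:,2]<40)][:,:2].astype(np.float32)
print("mouse",cv2.minAreaRect(p))
for n,u,v in(("plate",469,348),):print()
E
```

```text
[481.4 311.2 131.6] [2.2 2.2 0. ]
wrist canflat 4216 ((480.1991882324219, 311.58837890625), 32.032012939453125)
wrist canneck 621 ((480.1349182128906, 311.6033630371094), 11.094359397888184)
wrist wflat 1980 ((610.421875, 310.984375), 24.24795150756836)
side canflat 263 ((479.5830383300781, 311.95794677734375), 34.10374450683594)
side canneck 34 ((479.72406005859375, 311.47576904296875), 12.710089683532715)
side wflat 142 ((608.7308959960938, 309.2416076660156), 26.826580047607422)
mouse ((408.4748840332031, -5.2097930908203125), (143.8606719970703, 144.4093780517578), 0.8514565229415894)
```

View pics/w1.png

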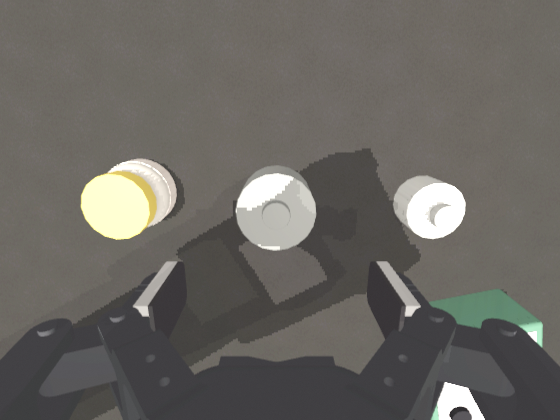

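The wrist view shows the canister between the open fingers at (276,210), the jar at (120,200) and the weight at (440,207), all clear of the fingers. The wrist and side measurements agree.

>>> arm_command:
  moves:
    - [[0,0,0],[-0.05,-0.1,3.1],1]
    - [[0,0,0],[0,0,3.1],1]
    - [[0,0,0],[0,0,3.1],1]
    - [[0,0,0],[0,0,3.1],1]
    - [[0,0,0],[0,0,0],0.7]
    - [[0,0,0],[0,0,0],0.5]
    - [[0,0,0],[0,0,0],0.4]
    - [[0,0,0],[0,0,0],0.4]
  newtons: 40

```text
clock: 2.0
position: [481.2, 311.9, 9.4]
eef_rot: [2.221, 2.22, 0.005]
wrist_force: [0.5, -0.1, -1.9]
gripper_width: 61.8
grasp_force: 44.3
```

>>> arm_command:
  moves:
    - [[0,0,0],[0,0,0],0.4]
    - [[0,0,0],[0,0,-1],0.4]
    - [[0,0,0],[0,0,-3],0.4]
    - [[0,0,0],[0,0,-4],0.4]

```text
clock: 2.4
position: [478.9, 310.9, 87.1]
eef_rot: [-2.221, -2.221, 0.006]
wrist_force: [0.3, 0.6, -1.7]
gripper_width: 62.2
grasp_force: 44.4
```

```bash
python3 - <<'E'
from rig import *
from h import *
np.set_printoptions(precision=1,suppress=True)
for n in("scene","side"):
    f=grab_frame(n);np.savez(n+"2.npz",**f);K,R,t=cam(f)
    # pixel homography of plane z -> metric
    def warp(z,x0,y0,w,h,s=4):
        H=K@np.c_[R[:,0],R[:,1],R[:,2]*z+t[:,0]]@np.array([[1/s,0,x0],[0,1/s,y0],[0,0,1]])
        return cv2.warpPerspective(f["pixels"],np.linalg.inv(H),(w*s,h*s))
    im=warp(6,620,-165,140,140);g=im.min(2);m=(g>110).astype(np.uint8)
    c=max(cv2.findContours(m,0,2)[0],key=cv2.contourArea);r=cv2.minAreaRect(c)
    print(n,"plate",np.array(r[0])/4+[620,-165],np.array(r[1])/4,r[2])
    im=warp(55,590,80,150,150);g=im.min(2);m=(g>130).astype(np.uint8);m=cv2.morphologyEx(m,3,np.ones((120,120),np.uint8))
    c=max(cv2.findContours(m,0,2)[0],key=cv2.contourArea);r=cv2.minAreaRect(c)
    print(n,"meter white",np.array(r[0])/4+[590,80],np.array(r[1])/4,r[2])
E
```

```text
scene plate [689.1 -94.4] [95.7 95.9] 85.45195770263672
scene meter white [657.9 163.7] [107.  117.7] 12.019847869873047
side plate [687.6 -93.5] [96.1 92.2] 85.44258117675781
side meter white [645.3 164.1] [131.7 118.4] 11.395319938659668
```

>>> arm_command:
  moves:
    - [[0,0,0],[-2.05,1.04,-1],0.4]
    - [[0,0,0],[-4.05,2.09,-1],0.4]
    - [[0,0,0],[-4.05,2.09,-0.5],0.4]
    - [[0,0,0],[-4.05,2.09,0],0.4]
    - [[0,0,0],[-4.05,2.09,0],0.4]
    - [[0,0,0],[-4.05,2.09,0],0.4]
    - [[0,0,0],[-4.05,2.09,0],0.4]
    - [[0,0,0],[-4.05,2.09,0],0.4]

```text
clock: 3.3
position: [637.2, 5.8, 112.6]
eef_rot: [2.221, 2.221, 0.0]
wrist_force: [1.0, 1.3, -1.1]
gripper_width: 62.1
grasp_force: 44.7
```

>>> arm_command:
  moves:
    - [[0,0,0],[-3.38,1.73,0],0.4]
    - [[0,0,0],[-3.38,1.73,0],0.4]
    - [[0,0,0],[-2.38,1.2,0.5],0.4]
    - [[0,0,0],[-1.0,0.53,2],0.4]
    - [[0,0,0],[0,0,3],0.4]
    - [[0,0,0],[0,0,2.5],0.4]
    - [[0,0,0],[0,0,1.4],0.4]
    - [[0,0,0],[0,0,0],0.4]

```text
clock: 4.1
position: [687.7, -93.6, 16.5]
eef_rot: [-2.219, -2.22, 0.003]
wrist_force: [-0.0, 0.1, -0.8]
gripper_width: 61.7
grasp_force: 44.7
```

```bash
python3 - <<'E'
from rig import *
s=get_state();print(s["position"],s["wrist_force"],s["q"])
E
```

```text
[687.73184334 -93.57121029  16.50145864] [-0.00088169  0.14033033 -0.80463199] [-1.88436244e-01  6.77619749e-01  1.05431711e+00  4.76134304e-05
  1.41267317e+00 -1.88604887e-01]
```

>>> arm_command:
  moves:
    - [[0,0,0],[0,0,0.2],0.4]
    - [[0,0,0],[0,0,0.2],0.4]
    - [[0,0,0],[0,0,0],0.4]

```text
clock: 4.4
position: [689.0, -93.9, 15.3]
eef_rot: [2.22, 2.221, 0.001]
wrist_force: [-0.2, -0.0, -0.9]
gripper_width: 62.1
grasp_force: 44.7
```

>>> arm_command:
  moves:
    - [[0,0,0],[0,0,0.1],0.4]
    - [[0,0,0],[0,0,0],0.6]
    - [[0,0,0],[0,0,0],0.9]
    - [[0,0,0],[0,0,0],0.9]
    - [[0,0,0],[0,0,-2],0.9]
    - [[0,0,0],[0,0,-4],0.9]
    - [[0,0,0],[0,0,-4],0.9]

```text
clock: 5.1
position: [688.1, -93.8, 113.9]
eef_rot: [-2.22, -2.22, 0.001]
wrist_force: [0.9, -0.7, 1.2]
gripper_width: 77.5
grasp_force: 0.0
```

```bash
cat >> h.py <<'E'
def fit(f,x,y,r,z0,z1):
    w=cloud(f).reshape(-1,3);w=w[np.isfinite(w[:,2])]
    p=w[(np.hypot(w[:,0]-x,w[:,1]-y)<r)&(w[:,2]>z0)&(w[:,2]<z1)]
    if len(p)<5:return len(p)
    c,R=cv2.minEnclosingCircle(p[:,:2].astype(np.float32));return len(p),np.round(c,1),round(R,1),"z",round(float(np.median(p[:,2])),1)
E
python3 - <<'E'
from rig import *
from h import *
for n in("wrist","scene"):
    f=grab_frame(n)
    print(n,"neck",fit(f,688,-94,25,51,60),"top",fit(f,688,-94,45,43,49))
    if n=="wrist":np.savez("w3.npz",**f);cv2.imwrite("pics/w3.png",f["pixels"][:,:,::-1])
print(get_state()["position"])
E
```

```text
wrist neck (764, array([689.3, -92.5]), 11.1, 'z', 54.7) top (5031, array([689.3, -92.5]), 32.0, 'z', 46.8)
scene neck (80, array([689.4, -91.6]), 11.0, 'z', 54.4) top (483, array([689.6, -92. ]), 32.3, 'z', 46.2)
[691.85222081 -94.46551733 122.21547908]
```

View pics/w3.png

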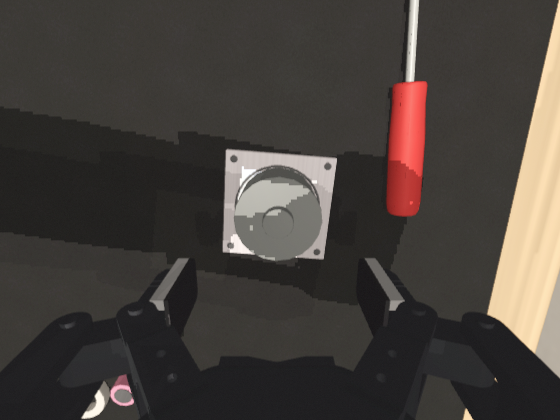

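The wrist view shows the canister standing on the plate at (277,212), with the plate holes symmetric around it. The screwdriver is untouched.

>>> arm_command:
  moves:
    - [[0,0,0],[-1.43,-1.44,0],0.9]
    - [[0,0,0],[-2.86,-2.86,0],0.9]
    - [[0,0,0],[-3.2,-3.1,0],0.9]
    - [[0,0,0],[-3.2,-3.1,0],0.9]
    - [[0,0,0],[-3.2,-3.1,0],0.9]
    - [[0,0,0],[-3.2,-3.2,0],0.9]
    - [[0,0,0],[-3.17,-3.24,0],0.9]
    - [[0,0,0],[0,0,0],0.9]

```text
clock: 6.0
position: [485.0, -300.0, 113.5]
eef_rot: [2.227, 2.215, -0.002]
wrist_force: [0.1, 1.3, 0.5]
gripper_width: 76.9
grasp_force: 0.0
```

```bash
python3 - <<'E'
from rig import *
from h import *
f=grab_frame("wrist")
print("ring",fit(f,488,-296.5,40,8,16),get_state()["position"])
w=dict(np.load("w3.npz"));K,R,t=cam(w)
H=K@np.c_[R[:,0],R[:,1],R[:,2]*6+t[:,0]]
c=cv2.perspectiveTransform(np.float32([[(233,159),(327,166),(317,252),(230,245)]]),np.linalg.inv(H))[0];print(c,c.mean(0))
E
```

```text
ring (1681, array([ 488.6, -297.2]), 25.0, 'z', 12.5) [ 486.69960502 -298.3220853   113.56668355]
[[ 653.3628    -54.76888 ]
 [ 729.645     -60.473904]
 [ 724.3601   -136.85    ]
 [ 647.6454   -130.13676 ]] [688.7533  -95.55739]
```

>>> arm_command:
  moves:
    - [[0,0,0],[-0.05,0.05,3],0.75]
    - [[0,0,0],[0,0,3],0.75]
    - [[0,0,0],[0,0,3],0.75]
    - [[0,0,0],[0,0,1.5],0.75]
    - [[0,0,0],[0,0,0.5],0.75]
    - [[0,0,0],[0,0,0],0.75]
    - [[0,0,0],[0,0,0],0.75]
  newtons: 25

```text
clock: 6.75
position: [489.8, -297.4, 5.0]
eef_rot: [2.219, 2.22, 0.001]
wrist_force: [-0.1, -1.0, 0.8]
gripper_width: 64.2
grasp_force: 0.0
```

```bash
python3 - <<'E'
from rig import *
from h import *
f=grab_frame("side");cv2.imwrite("pics/s4.png",cv2.resize(f["pixels"][270:400,160:340,::-1],None,fx=4,fy=4,interpolation=2))
print(get_state()["position"],get_state()["wrist_force"])
E
```

```text
[ 489.8049718  -297.53090356    5.11674898] [ 0.18297462  0.18046587 -0.29081767]
```

View pics/s4.png

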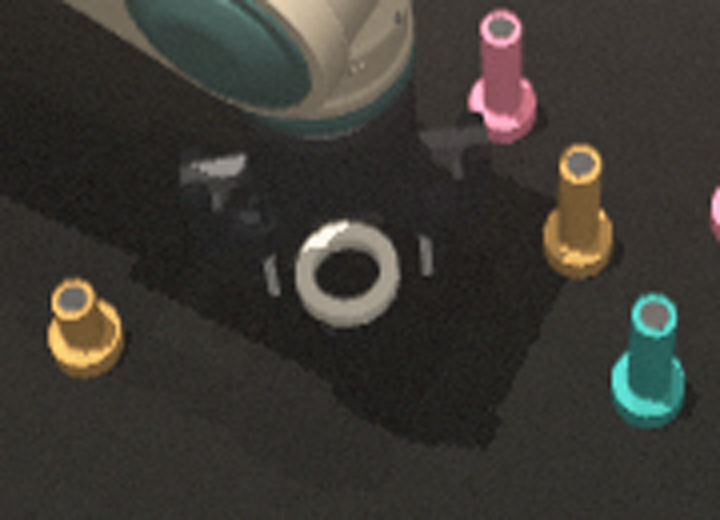

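The crop shows the pads on both sides of the ring, at (272,275) and (427,255), centred on it but a little high. I go lower and close.

>>> arm_command:
  moves:
    - [[0,0,0],[0,0,0.4],0.75]
    - [[0,0,0],[0,0,0.1],0.7]
    - [[0,0,0],[0,0,0],0.5]
    - [[0,0,0],[0,0,0],0.4]
    - [[0,0,0],[0,0,0],0.4]
  newtons: 25

```text
clock: 7.3
position: [488.9, -297.1, -1.4]
eef_rot: [2.221, 2.221, 0.0]
wrist_force: [0.5, 0.7, 1.3]
gripper_width: 47.7
grasp_force: 26.0
```

>>> arm_command:
  moves:
    - [[0,0,0],[0,0,0],0.4]
    - [[0,0,0],[0,0,-1],0.4]
    - [[0,0,0],[0,0,-3],0.4]
    - [[0,0,0],[0,0,-4],0.4]
    - [[0,0,0],[0,0,-4],0.4]
    - [[0,0,0],[0,0,0],0.4]

```text
clock: 7.9
position: [491.3, -298.8, 126.0]
eef_rot: [2.213, 2.213, 0.003]
wrist_force: [-0.4, -0.6, -0.1]
gripper_width: 47.9
grasp_force: 26.0
```

```bash
python3 - <<'E'
from rig import *
from h import *
f=grab_frame("side");cv2.imwrite("pics/s5.png",cv2.resize(f["pixels"][250:390,160:340,::-1],None,fx=4,fy=4,interpolation=2))
print(get_state()["position"],get_state()["wrist_force"])
E
```

```text
[ 490.19850339 -297.9765792   122.50679386] [-0.77283392 -0.48093553 -1.35022888]
```

View pics/s5.png

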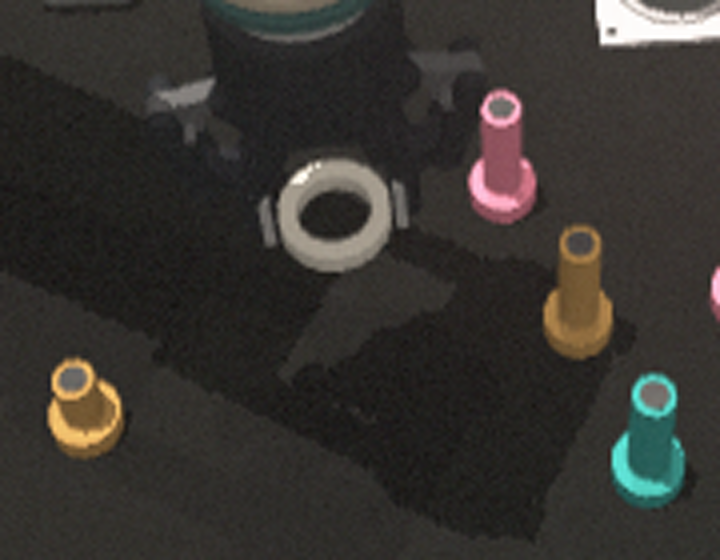

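The crop shows the ring held level between the pads at (335,213).

>>> arm_command:
  moves:
    - [[0,0,0],[1.48,1.47,0],0.4]
    - [[0,0,0],[3,2.9,0],0.4]
    - [[0,0,0],[3.2,3.1,0],0.4]
    - [[0,0,0],[3.2,3.1,0],0.4]
    - [[0,0,0],[3.2,3.1,0],0.4]
    - [[0,0,0],[3.2,3.2,0],0.4]
    - [[0,0,0],[3.2,3.2,0],0.4]
    - [[0,0,0],[0,0,2],0.4]

```text
clock: 8.75
position: [692.8, -87.3, 99.3]
eef_rot: [2.213, 2.226, 0.006]
wrist_force: [-0.7, -0.6, 0.4]
gripper_width: 48.0
grasp_force: 26.1
```

>>> arm_command:
  moves:
    - [[0,0,0],[0,0,2.8],0.4]
    - [[0,0,0],[0,0,1],0.4]
    - [[0,0,0],[0,0,0],0.4]

```text
clock: 9.05
position: [687.6, -92.0, 57.0]
eef_rot: [-2.218, -2.218, 0.005]
wrist_force: [-0.1, 0.9, -0.5]
gripper_width: 48.2
grasp_force: 26.1
```

```bash
python3 - <<'E'
from rig import *
from h import *
f=grab_frame("wrist");g=grab_frame("scene")
print(get_state()["position"])
for q in(f,g):print("ring",fit(q,690,-92,30,70,77),fit(q,690,-92,40,63,77),"can",fit(q,690,-92,45,43,49))
E
```

```text
[689.52377218 -92.54004325  61.06797146]
ring (4507, array([690. , -89.5]), 29.1, 'z', 71.1) (6379, array([688.2, -85. ]), 37.5, 'z', 70.8) can (3998, array([689. , -86.9]), 31.2, 'z', 46.8)
ring (100, array([689.8, -82.9]), 25.4, 'z', 72.8) (134, array([693.5, -89. ]), 35.1, 'z', 72.5) can (212, array([690.4, -90.4]), 31.4, 'z', 46.2)
```

>>> arm_command:
  moves:
    - [[0,0,0],[0,0,0.8],0.4]
    - [[0,0,0],[0,0,0.5],0.4]
    - [[0,0,0],[0,0,0.15],0.4]
    - [[0,0,0],[0,0,0],0.4]

```text
clock: 9.55
position: [689.2, -92.2, 45.5]
eef_rot: [-2.221, -2.221, 0.0]
wrist_force: [-0.5, 0.0, 0.5]
gripper_width: 48.1
grasp_force: 26.1
```

>>> arm_command:
  moves:
    - [[0,0,0],[0,0,0],0.5]
    - [[0,0,0],[0,0,0],0.7]
    - [[0,0,0],[0,0,0],0.8]
    - [[0,0,0],[0,0,-1.5],0.9]
    - [[0,0,0],[0,0,-4],0.9]
    - [[0,0,0],[0,0,-3],0.9]

```text
clock: 10.15
position: [689.8, -92.2, 134.2]
eef_rot: [2.22, 2.22, 0.002]
wrist_force: [0.8, 0.0, 1.0]
gripper_width: 76.6
grasp_force: 0.0
```

```bash
python3 - <<'E'
from rig import *
from h import *
f=grab_frame("wrist");g=grab_frame("scene")
print(get_state()["position"])
for q in(f,g):print("ring",fit(q,690,-92,30,56.5,63),"can",fit(q,690,-92,45,43,49),"neck",fit(q,690,-92,14,50,60))
cv2.imwrite("pics/w6.png",f["pixels"][:,:,::-1])
E
```

```text
[692.08053228 -92.64240541 139.30752312]
ring (1922, array([690.1, -92.4]), 24.9, 'z', 58.6) can (2070, array([689.5, -92.5]), 31.9, 'z', 46.8) neck (651, array([689.4, -92.5]), 11.2, 'z', 54.7)
ring (203, array([691.4, -91.4]), 24.8, 'z', 58.2) can (255, array([689.7, -91.6]), 32.1, 'z', 46.4) neck (90, array([689.6, -91.5]), 11.1, 'z', 54.2)
```

View pics/w6.png

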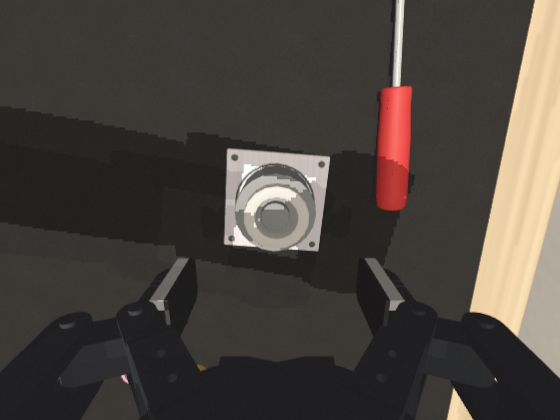

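The wrist view shows the ring lying around the neck at (275,215), concentric with the canister. Next is the weight.

>>> arm_command:
  moves:
    - [[0,0,0],[2.32,-0.45,0],0.9]
    - [[0,0,0],[4.5,-0.88,0],0.9]
    - [[0,0,0],[4.5,-0.88,0],0.9]
    - [[0,0,0],[4.5,-0.88,0],0.9]
    - [[0,0,0],[4.5,-0.88,0],0.9]
    - [[0,0,0],[4.5,-0.88,0],0.9]
    - [[0,0,0],[4.5,-0.88,0],0.9]
    - [[0,0,0],[4.5,-0.88,0],0.9]

```text
clock: 11.05
position: [622.7, 247.8, 131.5]
eef_rot: [2.221, 2.221, 0.001]
wrist_force: [1.3, 0.1, -0.6]
gripper_width: 76.9
grasp_force: 0.0
```

>>> arm_command:
  moves:
    - [[0,0,0],[4,-0.8,0],0.9]
    - [[0,0,0],[2.5,-0.48,0],0.9]
    - [[0,0,0],[0,0,2],0.9]
    - [[0,0,0],[0,0,0],0.9]
    - [[0,0,0],[0,0,0],0.9]
  newtons: 60

```text
clock: 11.55
position: [610.3, 310.5, 110.7]
eef_rot: [-2.222, -2.221, 0.002]
wrist_force: [-0.7, -0.4, 0.3]
gripper_width: 77.0
grasp_force: 0.0
```

```bash
python3 - <<'E'
from rig import *
from h import *
f=grab_frame("wrist")
print(get_state()["position"],"weight",fit(f,610,311,35,29,36),"knob",fit(f,610,311,25,47,56))
E
```

```text
[610.86263425 310.40041043 111.56948833] weight (2313, array([610.7, 310.8]), 24.0, 'z', 33.4) knob (619, array([610.7, 310.8]), 10.1, 'z', 51.4)
```

>>> arm_command:
  moves:
    - [[0,0,0],[0,0,3],0.85]
    - [[0,0,0],[0,0,3],0.85]
    - [[0,0,0],[0,0,3],0.8]
    - [[0,0,0],[0,0,1.7],0.8]
    - [[0,0,0],[0,0,0],0.6]
    - [[0,0,0],[0,0,0],0.35]
    - [[0,0,0],[0,0,0],0.35]
    - [[0,0,0],[0,0,0],0.35]
  newtons: 60

```text
clock: 12.4
position: [611.0, 311.2, 4.9]
eef_rot: [2.221, 2.221, 0.002]
wrist_force: [-0.3, 0.3, -3.5]
gripper_width: 45.8
grasp_force: 62.0
```

>>> arm_command:
  moves:
    - [[0,0,0],[0,0,0],0.35]
    - [[0,0,0],[0,0,-1],0.35]
    - [[0,0,0],[0,0,-3],0.35]
    - [[0,0,0],[0,0,-4],0.35]
    - [[0,0,0],[0,0,-4],0.35]
    - [[0,0,0],[-2,0.4,-1],0.35]

```text
clock: 13.0
position: [616.1, 293.8, 141.9]
eef_rot: [2.215, 2.222, 0.017]
wrist_force: [1.3, 0.3, -3.3]
gripper_width: 45.7
grasp_force: 63.0
```

>>> arm_command:
  moves:
    - [[0,0,0],[-4.3,0.84,0],0.35]
    - [[0,0,0],[-4.3,0.84,0],0.35]
    - [[0,0,0],[-4.3,0.84,0],0.35]
    - [[0,0,0],[-4.3,0.84,0],0.35]
    - [[0,0,0],[-4.3,0.84,0],0.35]
    - [[0,0,0],[-4.3,0.84,0],0.35]
    - [[0,0,0],[-4.3,0.84,0],0.35]
    - [[0,0,0],[-4.3,0.84,0],0.35]

```text
clock: 13.8
position: [681.3, -55.6, 133.5]
eef_rot: [-2.222, -2.221, 0.001]
wrist_force: [1.1, 0.3, -4.7]
gripper_width: 45.6
grasp_force: 62.9
```

>>> arm_command:
  moves:
    - [[0,0,0],[-2.7,0.55,0],0.35]
    - [[0,0,0],[-1.22,0.27,1],0.35]
    - [[0,0,0],[0,0,2.8],0.35]
    - [[0,0,0],[0,0,2],0.35]
    - [[0,0,0],[0,0,1],0.35]
    - [[0,0,0],[0,0,0],0.35]
    - [[0,0,0],[0,0,0],0.35]

```text
clock: 14.5
position: [690.2, -91.9, 66.4]
eef_rot: [2.22, 2.222, 0.001]
wrist_force: [-0.4, -0.1, -4.4]
gripper_width: 45.8
grasp_force: 63.1
```

```bash
python3 - <<'E'
from rig import *
from h import *
print(get_state()["position"])
for n in("wrist","scene"):
    f=grab_frame(n);print(n,"knob",fit(f,690,-92,14,108,122))
    if n=="scene":cv2.imwrite("pics/s7.png",cv2.resize(f["pixels"][200:310,170:320,::-1],None,fx=5,fy=5,interpolation=2))
E
```

```text
[690.19857892 -91.85993277  66.43565142]
wrist knob (2223, array([690.8, -91.5]), 10.5, 'z', 113.5)
scene knob 1
```

View pics/s7.png

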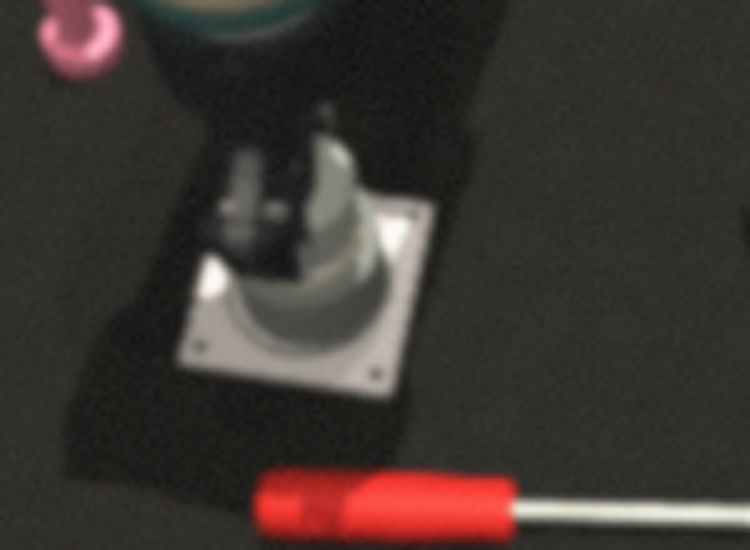

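The crop shows the weight held upright just above the ring, centred over the canister.

>>> arm_command:
  moves:
    - [[0,0,0],[-0.05,-0.05,0.2],0.35]
    - [[0,0,0],[0,0,0.15],0.35]
    - [[0,0,0],[0,0,0],0.35]

```text
clock: 14.9
position: [689.4, -92.7, 62.3]
eef_rot: [2.221, 2.221, 0.0]
wrist_force: [-0.9, -0.9, -4.9]
gripper_width: 45.9
grasp_force: 63.0
```

>>> arm_command:
  moves:
    - [[0,0,0],[0,0,0.07],0.35]
    - [[0,0,0],[0,0,0],0.45]
    - [[0,0,0],[0,0,0],0.6]
    - [[0,0,0],[0,0,0],0.8]
    - [[0,0,0],[0,0,-1],0.85]
    - [[0,0,0],[0,0,-4],0.85]
    - [[0,0,0],[0,0,-3],0.85]
    - [[0,0,0],[0,0,0],0.85]

```text
clock: 15.7
position: [692.0, -93.1, 149.8]
eef_rot: [2.214, 2.214, 0.011]
wrist_force: [1.2, -0.7, 0.5]
gripper_width: 72.9
grasp_force: 0.0
```

```bash
python3 - <<'E'
from rig import *
from h import *
print(get_state()["position"])
for n in("wrist","scene"):
    f=grab_frame(n);print(n,"knob",fit(f,690,-92,20,105,118),"wflat",fit(f,690,-92,35,87,94),"can",fit(f,690,-92,45,43,49))
E
```

```text
[692.04202299 -93.14505297 149.80254274]
wrist knob (736, array([690. , -92.3]), 10.1, 'z', 109.3) wflat (2693, array([690. , -92.5]), 24.2, 'z', 91.4) can (1082, array([689.4, -92.3]), 31.7, 'z', 46.7)
scene knob (55, array([690.3, -91.1]), 10.2, 'z', 109.1) wflat (243, array([690.2, -90.9]), 24.6, 'z', 90.8) can (195, array([690.2, -91.1]), 31.7, 'z', 46.3)
```

>>> arm_command:
  moves:
    - [[0,0,0],[-1.43,-2.05,0],0.7]
    - [[0,0,0],[-2.4,-3.6,0],0.7]
    - [[0,0,0],[-2.4,-3.6,0],0.7]
    - [[0,0,0],[-2.4,-3.6,0],0.6]
    - [[0,0,0],[-2.4,-3.6,0],0.6]
    - [[0,0,0],[-2.4,-3.6,0],0.6]
    - [[0,0,0],[-2.4,-3.6,0],0.6]
    - [[0,0,0],[-2.4,-3.6,0],0.6]

```text
clock: 16.6
position: [414.8, -275.2, 140.3]
eef_rot: [-2.22, -2.22, 0.0]
wrist_force: [-0.3, -1.0, 0.4]
gripper_width: 51.1
grasp_force: 0.0
```

>>> arm_command:
  moves:
    - [[0,0,0],[-2.4,-3.6,0],0.6]
    - [[0,0,0],[-1.2,-1.64,1.5],0.6]
    - [[0,0,0],[0,0,2],0.6]
    - [[0,0,0],[0,0,0],0.6]
    - [[0,0,0],[0,0,0],0.6]
  newtons: 40

```text
clock: 17.1
position: [364.3, -310.5, 106.1]
eef_rot: [-2.22, -2.22, -0.0]
wrist_force: [0.5, 0.1, 0.3]
gripper_width: 51.4
grasp_force: 0.0
```

```bash
python3 - <<'E'
from rig import *
from h import *
f=grab_frame("wrist")
print(get_state()["position"],"top",fit(f,364.5,-311,20,41,52),"foot",fit(f,364.5,-311,30,11,18))
E
```

```text
[ 364.85391584 -310.75514761  106.89573238] top (633, array([ 364.8, -312.5]), 10.0, 'z', 46.9) foot (663, array([ 364.8, -312.4]), 16.9, 'z', 14.7)
```

>>> arm_command:
  moves:
    - [[0,0,0],[-0.15,0.03,3],0.6]
    - [[0,0,0],[0,0,3],0.6]
    - [[0,0,0],[0,0,2.6],0.6]
    - [[0,0,0],[0,0,0],0.4]
    - [[0,0,0],[0,0,0],0.1]
    - [[0,0,0],[0,0,0],0.1]
    - [[0,0,0],[0,0,0],0.1]
    - [[0,0,0],[0,0,0],0.1]

```text
clock: 17.95
position: [365.6, -313.1, 22.1]
eef_rot: [2.219, 2.22, 0.0]
wrist_force: [-1.1, -0.0, 4.4]
gripper_width: 18.8
grasp_force: 39.7
```

>>> arm_command:
  moves:
    - [[0,0,0],[0,0,-1],0.1]
    - [[0,0,0],[0,0,-4],0.1]
    - [[0,0,0],[0,0,-4],0.1]
    - [[0,0,0],[0,0,-2],0.1]
    - [[0,0,0],[0,0,0],0.1]

```text
clock: 18.45
position: [366.2, -313.8, 134.9]
eef_rot: [2.216, 2.216, 0.0]
wrist_force: [0.5, 0.3, -1.6]
gripper_width: 18.6
grasp_force: 39.3
```

>>> arm_command:
  moves:
    - [[0,0,0],[2,0.82,0],0.1]
    - [[0,0,0],[4.2,1.73,0],0.1]
    - [[0,0,0],[4.2,1.73,0],0.1]
    - [[0,0,0],[4.2,1.73,0],0.1]
    - [[0,0,0],[4.2,1.73,0],0.1]
    - [[0,0,0],[4.2,1.73,0],0.1]
    - [[0,0,0],[4.2,1.73,0],0.1]
    - [[0,0,0],[4.2,1.73,0],0.1]

```text
clock: 19.25
position: [493.8, 3.4, 129.3]
eef_rot: [-2.22, -2.22, 0.002]
wrist_force: [0.7, -0.5, -1.7]
gripper_width: 18.7
grasp_force: 39.3
```

>>> arm_command:
  moves:
    - [[0,0,0],[4.2,1.73,0],0.1]
    - [[0,0,0],[4.2,1.73,0],0.1]
    - [[0,0,0],[4.36,1.82,0],0.1]
    - [[0,0,0],[0,0,0],0.1]
    - [[0,0,0],[0,0,0],0.1]

```text
clock: 19.75
position: [546.1, 129.7, 128.8]
eef_rot: [-2.218, -2.223, 0.004]
wrist_force: [0.3, -0.9, -1.4]
gripper_width: 18.3
grasp_force: 39.4
```

```bash
python3 - <<'E'
from rig import *
from h import *
np.set_printoptions(precision=1,suppress=True)
print(get_state()["position"])
f=grab_frame("wrist");np.savez("w8.npz",**f);cv2.imwrite("pics/w8.png",f["pixels"][:,:,::-1])
w=cloud(f).reshape(-1,3);w=w[(np.hypot(w[:,0]-666,w[:,1]-157)<85)&(w[:,2]>52)&(w[:,2]<59)]
r=cv2.minAreaRect(w[:,:2].astype(np.float32));print(r)
w=cloud(f).reshape(-1,3);w=w[(np.hypot(w[:,0]-595,w[:,1]-140)<22)&(w[:,2]>22)&(w[:,2]<36)];print(len(w),w.mean(0),w.min(0),cv2.minAreaRect(w[:,:2].astype(np.float32)))
E
```

```text
[546.1 129.7 128.8]
((665.8724365234375, 157.50570678710938), (100.26338195800781, 109.88802337646484), 12.970013618469238)
607 [604.4 144.5  29.2] [591.4 133.5  22.1] ((604.553955078125, 142.63790893554688), (23.512483596801758, 20.039491653442383), 13.524900436401367)
```

View pics/w8.png

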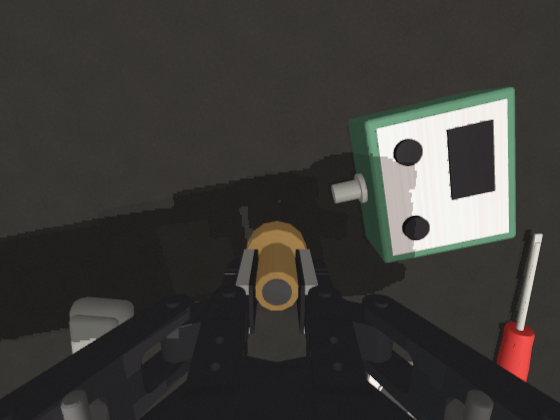

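The wrist view shows the short fitting held upright at (277,265) and the meter nozzle tip at (335,193). The fitting is nearly on the nozzle line, and the mouse lies at lower left (100,320), clear.

>>> arm_command:
  moves:
    - [[0,0,0],[0.1,0,3],0.1]
    - [[0,0,0],[0,0,3],0.1]
    - [[0,0,0],[0,0,3],0.1]
    - [[0,0,0],[0,0,1.7],0.1]
    - [[0,0,0],[0,0,0.2],0.1]
    - [[0,0,0],[0,0,0],0.1]
    - [[0,0,0],[0,0,0],0.1]

```text
clock: 20.5
position: [547.0, 129.2, 21.9]
eef_rot: [2.223, 2.22, 0.0]
wrist_force: [0.3, -0.1, -0.7]
gripper_width: 18.7
grasp_force: 42.3
```

>>> arm_command:
  moves:
    - [[0,0,0],[0,0,0.08],0.1]
    - [[0,0,0],[0,0,0],0.25]
    - [[0,0,0],[0,0,0],0.4]
    - [[0,0,0],[0,0,0],0.4]
    - [[0,0,0],[0,0,-2],0.4]
    - [[0,0,0],[0,0,-4],0.4]
    - [[0,0,0],[0,0,-4],0.4]
    - [[0,0,0],[0,0,-2],0.4]

```text
clock: 21.3
position: [548.3, 130.4, 145.3]
eef_rot: [2.219, 2.219, 0.008]
wrist_force: [0.7, -0.6, -0.0]
gripper_width: 34.0
grasp_force: 0.0
```

```bash
python3 - <<'E'
from rig import *
from h import *
print(get_state()["position"])
for n in("wrist","scene"):
    f=grab_frame(n);print(n,"top",fit(f,547,130,20,41,52),"foot",fit(f,547,130,30,11,18))
E
```

```text
[548.29169422 130.43904946 145.2525805 ]
wrist top (467, array([547.9, 130. ]), 9.9, 'z', 46.9) foot (496, array([547.9, 130.2]), 16.8, 'z', 14.7)
scene top (64, array([548.5, 130.5]), 10.5, 'z', 46.1) foot (86, array([548.7, 130.7]), 17.1, 'z', 14.4)
```

>>> arm_command:
  moves:
    - [[0,0,0],[-2,0.25,0],0.5]
    - [[0,0,0],[-4.3,0.53,0],0.5]
    - [[0,0,0],[-4.3,0.53,0],0.5]
    - [[0,0,0],[-4.3,0.53,0],0.5]
    - [[0,0,0],[-4.3,0.53,0],0.5]
    - [[0,0,0],[-4.3,0.53,0],0.5]
    - [[0,0,0],[-4.3,0.53,0],0.5]
    - [[0,0,0],[-4.3,0.53,0],0.5]

```text
clock: 22.2
position: [585.9, -192.4, 138.9]
eef_rot: [-2.22, -2.22, 0.001]
wrist_force: [0.4, 0.2, 0.6]
gripper_width: 42.8
grasp_force: 0.0
```

>>> arm_command:
  moves:
    - [[0,0,0],[-4.3,0.53,0],0.5]
    - [[0,0,0],[-4.3,0.53,0],0.5]
    - [[0,0,0],[-1.87,0.27,0],0.5]
    - [[0,0,0],[0,0,0],0.5]
    - [[0,0,0],[0,0,0],0.5]

```text
clock: 22.7
position: [599.4, -295.1, 139.1]
eef_rot: [-2.22, -2.219, 0.0]
wrist_force: [-0.1, 0.2, 0.9]
gripper_width: 42.9
grasp_force: 0.0
```

```bash
python3 - <<'E'
from rig import *
from h import *
f=grab_frame("wrist");cv2.imwrite("pics/w9.png",f["pixels"][:,:,::-1])
print(get_state()["position"],"top",fit(f,600,-296,20,73,84),"foot",fit(f,600,-296,30,11,18))
E
```

```text
[ 599.58523168 -294.49686005  139.53747544] top (626, array([ 600.5, -296.7]), 10.0, 'z', 78.8) foot (518, array([ 600.4, -296.6]), 16.8, 'z', 14.7)
```

View pics/w9.png

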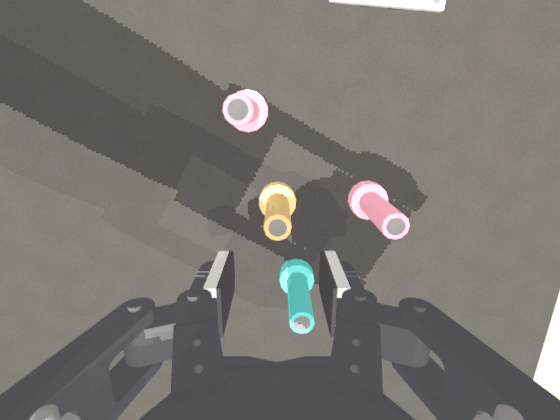

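The wrist view shows the brass tall fitting at (277,215) lined up between the fingers. The turquoise one at (298,300) and the pink ones at (243,110) and (385,210) are clear of the finger paths.

>>> arm_command:
  moves:
    - [[0,0,0],[-0.1,0.07,3],0.5]
    - [[0,0,0],[0,0,3],0.5]
    - [[0,0,0],[0,0,2.5],0.5]
    - [[0,0,0],[0,0,1.0],0.4]
    - [[0,0,0],[0,0,0],0.1]
    - [[0,0,0],[0,0,0],0.1]
    - [[0,0,0],[0,0,0],0.1]
    - [[0,0,0],[0,0,0],0.1]

```text
clock: 23.55
position: [601.1, -296.8, 47.3]
eef_rot: [2.22, 2.22, 0.001]
wrist_force: [-0.4, -0.3, -1.8]
gripper_width: 19.1
grasp_force: 39.0
```

>>> arm_command:
  moves:
    - [[0,0,0],[0,0,-1],0.1]
    - [[0,0,0],[0,0,-4],0.1]
    - [[0,0,0],[0,0,-4],0.1]
    - [[0,0,0],[0,0,-3],0.1]
    - [[0,0,0],[0,0,0],0.1]

```text
clock: 24.05
position: [602.6, -297.8, 173.9]
eef_rot: [2.213, 2.213, 0.005]
wrist_force: [-0.6, -0.7, -0.5]
gripper_width: 18.7
grasp_force: 39.4
```

>>> arm_command:
  moves:
    - [[0,0,0],[2,-0.56,0],0.1]
    - [[0,0,0],[4.2,-1.18,0],0.1]
    - [[0,0,0],[4.2,-1.18,0],0.1]
    - [[0,0,0],[4.2,-1.18,0],0.1]
    - [[0,0,0],[4.2,-1.18,0],0.1]
    - [[0,0,0],[4.2,-1.18,0],0.1]
    - [[0,0,0],[4.2,-1.18,0],0.1]
    - [[0,0,0],[4.2,-1.18,0],0.1]

```text
clock: 24.85
position: [511.3, 19.0, 165.5]
eef_rot: [-2.222, -2.221, 0.0]
wrist_force: [0.6, -0.0, -0.4]
gripper_width: 19.3
grasp_force: 39.5
```

>>> arm_command:
  moves:
    - [[0,0,0],[4.2,-1.18,0],0.1]
    - [[0,0,0],[4.2,-1.18,0],0.1]
    - [[0,0,0],[1.43,-0.4,0],0.1]
    - [[0,0,0],[0,0,3],0.1]
    - [[0,0,0],[0,0,3],0.1]
    - [[0,0,0],[0,0,3],0.1]
    - [[0,0,0],[0,0,0],0.1]
    - [[0,0,0],[0,0,0],0.1]

```text
clock: 25.65
position: [484.8, 115.3, 76.2]
eef_rot: [-2.222, -2.221, 0.001]
wrist_force: [0.1, -0.1, -0.1]
gripper_width: 18.8
grasp_force: 39.5
```

>>> arm_command:
  moves:
    - [[0,0,0],[0,0,2],0.1]
    - [[0,0,0],[0,0,0.8],0.1]
    - [[0,0,0],[0,0,0],0.1]
    - [[0,0,0],[0,0,0],0.1]

```text
clock: 26.05
position: [485.4, 115.7, 49.1]
eef_rot: [2.221, 2.221, 0.002]
wrist_force: [0.1, 0.4, -1.2]
gripper_width: 18.8
grasp_force: 39.7
```

>>> arm_command:
  moves:
    - [[0,0,0],[0,0,0.18],0.1]
    - [[0,0,0],[0,0,0],0.1]
    - [[0,0,0],[0,0,0],0.25]
    - [[0,0,0],[0,0,0],0.4]
    - [[0,0,0],[0,0,0],0.4]
    - [[0,0,0],[0,0,-3],0.4]
    - [[0,0,0],[0,0,-4],0.4]
    - [[0,0,0],[0,0,-4],0.4]

```text
clock: 26.85
position: [484.3, 115.7, 157.2]
eef_rot: [-2.221, -2.221, 0.001]
wrist_force: [1.2, 1.2, -0.4]
gripper_width: 34.1
grasp_force: 0.0
```

>>> arm_command:
  moves:
    - [[0,0,0],[0,0,-2],0.4]
    - [[0,0,0],[-3,-3,-2],0.4]
    - [[0,0,0],[-4,-2,0],0.4]
    - [[0,0,0],[-4,0,0],0.4]
    - [[0,0,0],[0,0,0],0.4]
    - [[0,0,0],[0,0,0],0.4]

```text
clock: 27.45
position: [434.8, 5.3, 196.3]
eef_rot: [2.223, 2.219, 0.001]
wrist_force: [0.2, 0.2, -0.7]
gripper_width: 34.0
grasp_force: 0.0
```

```bash
python3 - <<'E'
from rig import *
from h import *
print(get_state()["position"])
u=np.array([-.9744,-.225]);v=np.array([.225,-.9744])
for n in("wrist","scene","side"):
    f=grab_frame(n)
    r={"knob":fit(f,690,-92,20,105,118),"can":fit(f,690,-92,45,43,49),"ring":fit(f,690,-92,30,54,60),"jar":fit(f,365,321,40,54,62),"tall":fit(f,485,116,20,73,84),"short":fit(f,548,130,20,41,52)}
    for k,x in r.items():
        e=""
        if not isinstance(x,int) and k in("tall","short"):d=x[1]-[665.9,157.5];e=(round(d@u,1),round(d@v,1))
        print(n,k,x,e)
    if n=="scene":cv2.imwrite("pics/end.png",cv2.resize(f["pixels"][:,:,::-1],(800,600)))
E
```

```text
[434.7673453    5.27563893 196.28301617]
wrist knob (83, array([683.1, -92.4]), 7.4, 'z', 107.6) 
wrist can (895, array([688.3, -91.9]), 32.0, 'z', 46.7) 
wrist ring (292, array([688.5, -91.5]), 24.8, 'z', 57.4) 
wrist jar 0 
wrist tall (573, array([485.2, 113.8]), 10.0, 'z', 79.1) (np.float64(185.9), np.float64(1.9))
wrist short (500, array([547.6, 129.4]), 10.1, 'z', 47.0) (np.float64(121.6), np.float64(0.8))
scene knob (78, array([690.6, -91.8]), 10.7, 'z', 108.7) 
scene can (195, array([690.1, -91.7]), 32.1, 'z', 46.3) 
scene ring (52, array([690.9, -91.5]), 24.8, 'z', 57.0) 
scene jar (266, array([364.6, 323.2]), 26.5, 'z', 58.6) 
scene tall (58, array([486.1, 115.2]), 10.3, 'z', 78.1) (np.float64(184.7), np.float64(0.8))
scene short (65, array([548.9, 130.3]), 10.2, 'z', 46.6) (np.float64(120.1), np.float64(0.2))
side knob (66, array([688.1, -92.6]), 12.3, 'z', 108.0) 
side can (182, array([687.8, -93.2]), 32.8, 'z', 46.0) 
side ring (57, array([688.5, -93.7]), 25.5, 'z', 56.8) 
side jar (7, array([351.3, 315.8]), 18.0, 'z', 57.6) 
side tall (49, array([482.8, 113.6]), 11.0, 'z', 77.4) (np.float64(188.3), np.float64(1.6))
side short (46, array([547.1, 129.6]), 10.4, 'z', 46.0) (np.float64(122.0), np.float64(0.5))
```

View pics/end.png

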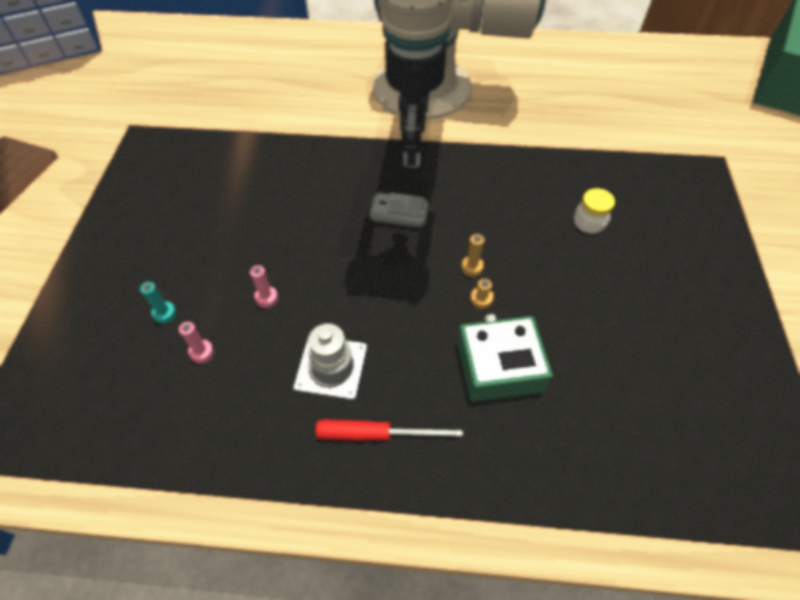

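The final view shows the stack on the plate at (330,355). The short fitting at (482,293) and the tall one at (474,255) stand in line with the nozzle at (491,318), and the bystanders are where they were. I hand in.

```bash
python3 -c "
from rig import *
print(sign_off())"
```

```text
the job is handed in; nothing more can be done
None
```

I handed the job in at about 28 s on the robot clock. The stack is centred on the plate to about 3 mm, both fittings are within about 2 mm of the nozzle line with gaps of about 3 cm, and the bystanders have not moved as far as the cameras show.

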